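Stamp a blank tag in the spring marking press

TASK

Stamp the unmarked aluminium tag in the green spring marking press. Pull the black knob straight up until the sear catches and the stamp stays up by itself when you let go; then lay the blank on the steel bed, plain end first with its hole end toward the open front, push it along between the two guides until it is fully home against the end stop and let go of it; then press the red trip pad down so that the stamp fires onto the blank. Leave the blank there under the stamp, and leave the two finished tags and the other things on the bench alone.

Things in the scene. Friction and masses are not known exactly. Their poses are not given: they have to be found in the camera images.
- press: Green bench marking press fixed on the bench, base 125 x 110 mm. Origin on the bench top under the striker's vertical axis; +x = feed direction, from the open front to the column at the back (x +31 to +61 mm); +y = left, the trip lever's side. Guide plates over the bed (z 70 to 82 and 138 to 161 mm) reach forward to x = -26; nothing stands over the bed in front of that.
- ram (a joint): Height of the striker (knob, ram, stamp as one) in m: 0 lowest, 0.046 upper hard stop. Spring and weight pull it down, 11 N at 0, 18 N at 0.040. Above 0.0395 the sear snaps under its collar; let go, it then stays at 0.039, stamp face 45 mm over the bed. At 0 the face is only 6 mm over the bed, too low for the blank. Resting on the blank it reads about 0.004.
- sear (a joint): Angle of the sear lever in rad: 0 at rest (sprung in), 0.32 trip pad fully pressed. It is pushed aside to about 0.2 and snaps back to 0 as the striker is drawn up; pressing the trip pad raises it, and the striker is freed at about 0.15. A spring returns it to 0.
- knob_grip (a point): Centre of the black pull knob on top of the striker: a ribbed upright cylinder, 34 mm in diameter, 21 mm high (10.5 mm above and below this point), on an 8 mm rod. Moves with the striker; at rest 181 mm above the bench. The boss under the knob is 31 mm across, its top 20 mm below this point at rest.
- trip_pad (a point): Middle of the top face of the red trip pad, 22 x 26 mm, at the end of the dark lever on the left (+y) side of the press, 108 mm from the striker's axis, 102 mm above the bench at rest. Press it straight down to trip: about 6 N, trips after 11 to 14 mm, hard stop after about 26 mm. Only bench lies under it.
- blank_centre (a point): Centre (half-way up) of the unmarked aluminium tag to be stamped: a flat bar 140 x 30 x 10 mm, about 0.12 kg, lying flat on the bench on the right of the press, loose. Its x axis runs along its length from the end with an 8 mm hole to the plain end.
- blank_plain_end (a point): Middle of the lower edge of the blank's plain end: 70 mm along +x from its centre and 5 mm below it. Same axes as the blank.
- nest_stop (a point): Point on the bed's surface at the middle of the end stop's face, where the lower edge of the blank's plain end belongs: (20, 0, 30) mm in the press's frame. Same axes as the press. The two guides are 33 mm apart (inner faces at y = +-16.5 mm), rise 12 mm above the bed and run from x = -50 to +22 mm of the press's frame.
- nest_mouth (a point): Point on the bed's surface at its front edge, between the flared ends of the guides, which open there to about 40 mm: (-65, 0, 30) mm in the press's frame, same axes. Bed and base end here: the last 55 mm of a fully home blank overhang to the front, 30 mm above the bench.
- done_tag_a: Finished tag, the same flat bar as the blank but with a dark ring mark near its plain end, lying left of the press. Origin under its centre. Leave it.
- done_tag_b: A second finished tag with a ring mark, beside the first. Origin under its centre. Leave it.
- calliper: Steel vernier calliper, 66 x 190 x 14 mm, lying to the right of the blank, before the drawer cabinet. Leave it.
- nut_m16: Large hexagon nut, 27 x 31 x 12 mm, at the back to the right of the press. Leave it.

How it is judged:
On the way, in this order (a step that is already met when the one before it is completed fails the run):
1. the striker is drawn up and stays caught on its sear with the knob let go and nothing in the gripper (value of joint ram above 0.037 m and contact force between the fingers and anything else below 0.3 N), for 0.3 s.
2. with the striker still caught, the blank lies flat on the bed between the guides, plain end within 4 mm of the end stop (value of joint ram above 0.037 m and x of blank_plain_end in the frame of nest_stop between -0.004 and 0.003 m and y of blank_plain_end in the frame of nest_stop between -0.004 and 0.004 m and z of blank_plain_end in the frame of nest_stop between -0.003 and 0.003 m and angle between the x axis of blank_plain_end and the x axis of press, either way round below 0.08 rad), for 0.2 s.
3. the striker, freed by the sear, fires down (faster than 0.4 m/s) while the blank is in place (velocity of joint ram below -0.4 m/s and value of joint ram below 0.034 m and x of blank_plain_end in the frame of nest_stop between -0.004 and 0.003 m and y of blank_plain_end in the frame of nest_stop between -0.004 and 0.004 m and z of blank_plain_end in the frame of nest_stop between -0.003 and 0.003 m and angle between the x axis of blank_plain_end and the x axis of press, either way round below 0.08 rad).
At the end, for the whole second after the job is handed in: The stamp rests on the blank (striker between 2 and 6.5 mm above its lowest position), the trip lever is back up, and the blank lies flat on the bed between the guides, plain end within 4 mm of the end stop and of the middle, in line with the press within 0.08 rad (value of joint ram between 0.002 and 0.0065 m and value of joint sear below 0.03 rad and x of blank_plain_end in the frame of nest_stop between -0.004 and 0.003 m and y of blank_plain_end in the frame of nest_stop between -0.004 and 0.004 m and z of blank_plain_end in the frame of nest_stop between -0.003 and 0.003 m and angle between the x axis of blank_plain_end and the x axis of press, either way round below 0.08 rad); the robot touches nothing.
It fails at once if a finished tag is moved by more than 30 mm (distance of done_tag_a from where it was at the start of the episode above 0.03 m).
It fails at once if a finished tag is moved by more than 30 mm (distance of done_tag_b from where it was at the start of the episode above 0.03 m).
It fails at once if the calliper is moved by more than 30 mm (distance of calliper from where it was at the start of the episode above 0.03 m).
It fails at once if the nut is moved by more than 30 mm (distance of nut_m16 from where it was at the start of the episode above 0.03 m).
It also fails if it takes over 72 s, if anything falls off the work surface, if the arm or the gripper's body presses on something with over 40 N, if the wrist force passes 120 N, or if a joint passes its speed limit or range.

ROBOT

A 7-joint arm with a two-finger parallel gripper is mounted at the origin on a cart in front of the work surface, level with it; the furniture and walls round the work are solid. World frame = base frame: x ahead of the robot, y to its left, z up, the work surface at z = 0. Lengths are in m, angles in rad, forces in N, time in s.
With the tool pointing down it reaches from about 0.425 to 1.025 m from the base axis. Payload 9.4 kg.
Tool frame: the origin (TCP) lies on the centre line of the jaws, within the pads' length; the fingertips stand ctrl.tcp_to_tips ahead of it and the grasp point (between the pads) is the TCP (ctrl.tcp_to_tips is the distance from the TCP to the fingertips, in m); z points along the fingers, y is the line along which they close (so a half turn about z gives the same grasp; the last joint's range is limited). The gripper opens to 85 mm and grips with 20 to 120 N. Pads are 22 mm wide; open, the fingers measure 114 mm over their backs; the gripper's body (76 mm by 85 mm) begins 54 mm behind the grasp point. The pads swing forward as they close: fully open they stand 13 mm farther back than shut.
Start: joints at [1.258, 0.599, -0.003, 1.599, 0.002, 0.943, -0.08], TCP at [0.169, -0.705, 0.25] pointing down, gripper open.
Joint ranges: [-2.57, 2.57], [-0.35, 1.97], [-1.29, 1.29], [0.11, 2.56], [-1.05, 4.19], [0.11, 1.86], [-2.63, 2.63]. Speed limits (rad/s): [2.22, 2.22, 3.01, 3.01, 3.14, 3.14, 3.14].

INTERFACE

Orientations are given as a 3x3 rotation matrix whose columns are the frame's x, y, z axes.
In Python, from station import ctrl, vision, workorder gives the robot as it stands.
- The arm moves only by the tool drive_tool, never from a script. Its argument "rows" is text: rows parted by semicolons, each of 7 numbers parted by spaces: the shift along the tool's x, y, z normalised to -1 to 1, where 1 is 1000 mm, then the turn, a rotation vector about the tool's x, y, z normalised to -1 to 1, where 1 is 0.12 rad, then the closure, from 0 (fully open) to 1 (shut). In form: tx ty tz ax ay az gripper; .... A call has exactly 5 rows; each row shifts and turns the commanded pose from where the row before left it, along the tool's axes as they then stand; what a row does not reach is not made up. A row lasts 1/12 s, in which the tool goes at most 41.7 mm and 7.16 degrees, less where a joint would pass 70% of its speed; a pose out of reach is approached as far as the arm can. A call with a number of a shift or a turn outside -1 to 1 is refused whole. A call with a gripper value outside its range is refused whole. The fingers move at their own pace and stop on an object; "grip_force" is the grip in N (left out, the last holds). Time passes only in rows, so rows that do not move let the fingers close, or fill a call up. It gives the time, the measured TCP pose, the force, the opening and the grip force at its end, in the units of the state.
- ctrl.sense(): the state, without advancing time (a new reading comes with each control period).
- vision.capture(name): name is "scene" or "side" or "wrist"; returns a dict with "image" (480x640x3 uint8, blue, green, red), "intrinsics" (3x3 intrinsics, pixels), "pose" (4x4, takes a point from camera to world coordinates). Camera axes: x right, y down, z forward; pixel columns grow to the right and rows downward; lengths in m; the calibration is good to about 2 mm. A picture is of the moment at which its call begins. There is no depth.
- workorder.job_done(): hands the job in; it is judged then, once.
The state is a dict: "t": time; "joint_positions": joint angles; "qd": joint speeds; "tau": joint torques, N m; "eef_pos": TCP position; "tcp_rot": TCP orientation; "contact_force": force on the tool from outside, world axes, zero at the start; "wrist_torque": the same for the moment, N m; "gripper_width": finger opening in m; "grasp_force": force on a finger pad.
Only numpy, scipy, OpenCV 4.12 (cv2) and the standard library are available. Lean on these libraries where they do the work, as an engineer would, in place of code of your own. Each camera call takes 0.05 s, during which the arm holds its last target. There are 200 camera calls.

## Working session

There is one attempt and no reset: what is moved stays moved. The work goes in short steps, Python scripts to look and compute and a tool call to move; the robot and the scene stay as the last step left them, time stands still between calls to the robot, and variables do not carry over. Pictures are saved under pics/ and viewed, at most 10 in all, crops included, and the job is handed in when it is done.

Besides the shell and the picture viewer there is one more tool, called after "Emit:" by a JSON object that holds its "op" and its "data". drive_tool: Moves the arm, as the interface text tells. Scaled input: -1 to 1 covers 1000 mm each way for a shift and 0.12 rad each way for a turn. Its arguments: {"type":"object","properties":{"rows":{"type":"string"},"grip_force":{"type":"number"}},"required":["rows"]}

```bash
mkdir -p pics; ls
python3 - <<'E'
from station import ctrl, vision
import cv2,numpy as np
np.set_printoptions(precision=4,suppress=True)
s=ctrl.sense();print(s['t'],s['eef_pos'],s['tcp_rot'],ctrl.tcp_to_tips,s['gripper_width'])
for n in ["scene","side","wrist"]:
    c=vision.capture(n);cv2.imwrite(f"pics/{n}0.png",c["image"]);np.savez(f"pics/{n}0.npz",K=c["intrinsics"],T=c["pose"]);print(n,c["intrinsics"],c["pose"])
E
```

```text
pics
0.0 [ 0.1692 -0.7045  0.2494] [[ 0.9723  0.2337 -0.0005]
 [ 0.2337 -0.9723  0.0015]
 [-0.0002 -0.0016 -1.    ]] 0.019 0.0854588245201346
scene [[562.0954   0.     315.6343]
 [  0.     562.0954 240.4306]
 [  0.       0.       1.    ]] [[-0.4538 -0.3667  0.8122 -0.4592]
 [-0.891   0.1741 -0.4193  0.8239]
 [ 0.0124 -0.9139 -0.4057  0.6213]
 [ 0.      0.      0.      1.    ]]
side [[622.707    0.     320.2991]
 [  0.     622.707  243.0294]
 [  0.       0.       1.    ]] [[ 0.951  -0.215   0.2222  0.2725]
 [-0.309  -0.6388  0.7046 -0.5846]
 [-0.0095 -0.7387 -0.6739  0.9566]
 [ 0.      0.      0.      1.    ]]
wrist [[374.1136   0.     316.2806]
 [  0.     374.1136 237.3978]
 [  0.       0.       1.    ]] [[ 0.2342 -0.9336 -0.2712  0.2382]
 [-0.9722 -0.2253 -0.0637 -0.6887]
 [-0.0016  0.2785 -0.9604  0.3738]
 [ 0.      0.      0.      1.    ]]
```

View pics/scene0.png

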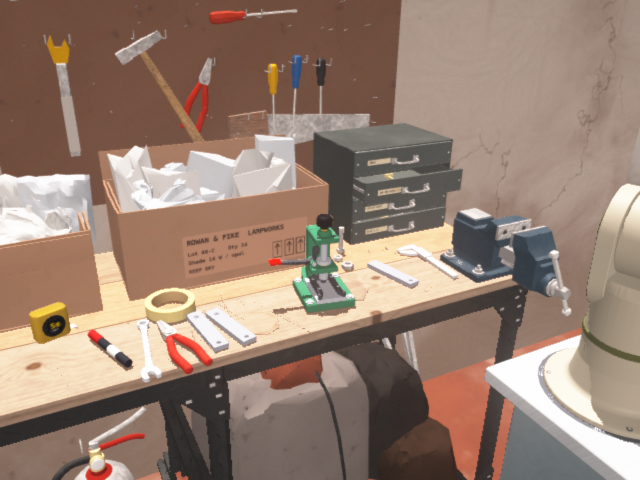

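View pics/side0.png

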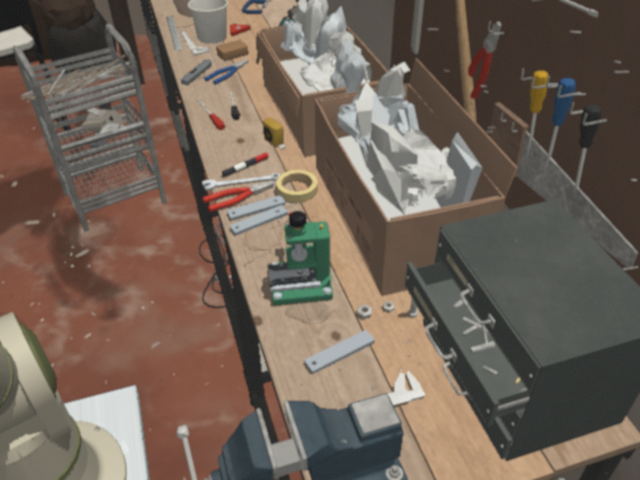

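```bash
cat > h.py <<'E'
import numpy as np,cv2
from scipy.optimize import least_squares
def load(n):
    d=np.load(f"pics/{n}.npz");return d['K'],d['T']
def ray(n,uv):
    K,T=load(n);d=T[:3,:3]@np.linalg.inv(K)@np.array([*uv,1.]);return T[:3,3],d
def plane(n,uv,z):
    o,d=ray(n,uv);return o+d*(z-o[2])/d[2]
def proj(n,p):
    K,T=load(n);q=K@(T[:3,:3].T@(np.asarray(p)-T[:3,3]));return q[:2]/q[2]
def tri(*obs):
    A=np.zeros((3,3));b=np.zeros(3)
    for n,uv in obs:
        o,d=ray(n,uv);d=d/np.linalg.norm(d);M=np.eye(3)-np.outer(d,d);A+=M;b+=M@o
    p=np.linalg.solve(A,b);return p,[proj(n,p)-uv for n,uv in obs]
E
python3 - <<'E'
import cv2,numpy as np
a=cv2.imread('pics/scene0.png')[205:315,260:430];b=cv2.imread('pics/side0.png')[205:315,255:385]
b2=cv2.imread('pics/side0.png')[300:380,255:385]
c=np.zeros((600,800,3),np.uint8)
A=cv2.resize(a,None,fx=4.7,fy=4.7,interpolation=2)[:300];
A=cv2.resize(cv2.imread('pics/scene0.png')[210:310,262:422],None,fx=5,fy=5,interpolation=2)[:,:];
A=cv2.resize(cv2.imread('pics/scene0.png')[212:312,262:422],(480,300),interpolation=2)
c[:300,:480]=A
c[300:600,:480]=cv2.resize(cv2.imread('pics/side0.png')[300:380,260:388],(480,300),interpolation=2)
c[:480,480:]=cv2.resize(cv2.imread('pics/side0.png')[205:315,262:335],(320,480),interpolation=2)
cv2.imwrite('pics/c0.png',c)
E
```

```text
(no output)
```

View pics/c0.png

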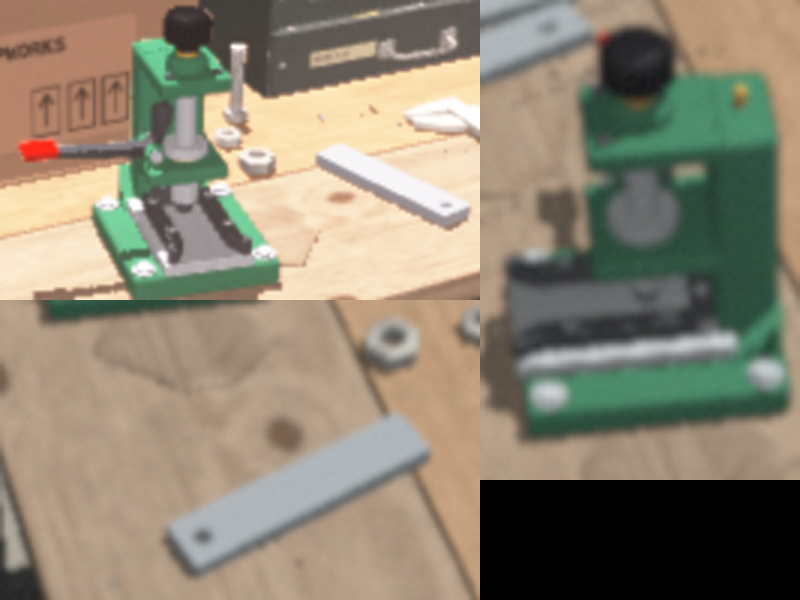

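Run:
```python
from h import *
np.set_printoptions(precision=4,suppress=True)
S='scene0';D='side0'
print('knob',tri((S,(324.7,222)),(D,(297.8,219.4))))
f=lambda x,y:(260+x/3.75,300+(y-300)/3.75)
for q in [(170,522),(197,567),(430,447),(393,415),(203,536)]: print('blank',plane(D,f(*q),.01))
g=lambda x,y:(262+x/3,212+y/3)
for q in [(318,158),(448,224),(468,208),(342,148),(447,205)]: print('blank s',plane(S,g(*q),.01))
FR=tri((S,(349.7,296.3)),(D,(277.7,295.7)));BR=tri((S,(335,274.7)),(D,(327.5,290.7)))
print(FR,BR)
for u in [(310.3,301.3),(349.7,296.3),(335,274.7),(297.7,280)]: print(plane(S,u,.022))
print('pad',plane(S,(275.3,262),.102))
```

```text
knob (array([0.5074, 0.3053, 0.1784]), [array([-0.5068, -0.5911]), array([-0.3277,  0.7813])])
blank [0.4582 0.1068 0.01  ]
blank [0.4628 0.0766 0.01  ]
blank [0.5989 0.11   0.01  ]
blank [0.5884 0.1358 0.01  ]
blank [0.4712 0.0935 0.01  ]
blank s [0.579  0.1427 0.01  ]
blank s [0.4406 0.1132 0.01  ]
blank s [0.455 0.084 0.01 ]
blank s [0.5863 0.1149 0.01  ]
blank s [0.4661 0.0958 0.01  ]
(array([0.4492, 0.2705, 0.0195]), [array([-0.0805, -0.0758]), array([-0.0568,  0.102 ])]) (array([0.5502, 0.2511, 0.0202]), [array([-0.007, -0.007]), array([-0.005,  0.01 ])])
[0.4629 0.3586 0.022 ]
[0.4452 0.2728 0.022 ]
[0.5472 0.2528 0.022 ]
[0.5609 0.3417 0.022 ]
pad [0.5174 0.414  0.102 ]
```

Emit:
{"op": "drive_tool", "data": {"rows": "0.027 -0.018 -0.01 0 0 0 0; 0.027 -0.018 -0.01 0 0 0 0; 0.027 -0.018 -0.01 0 0 0 0; 0.027 -0.018 -0.01 0 0 0 0; 0.027 -0.018 -0.01 0 0 0 0"}}

```text
t: 0.57
eef_pos: [0.2804, -0.5846, 0.3004]
tcp_rot: [[0.972, 0.233, -0.0], [0.233, -0.972, 0.0], [-0.0, -0.001, -1.0]]
contact_force: [1.1, -1.1, 0.4]
gripper_width: 0.0853
grasp_force: 0.0
```

Emit:
{"op": "drive_tool", "data": {"rows": "0.027 -0.018 -0.01 0 0 0 0; 0.027 -0.018 -0.01 0 0 0 0; 0.027 -0.018 -0.01 0 0 0 0; 0.027 -0.018 -0.01 0 0 0 0; 0.027 -0.018 -0.01 0 0 0 0"}}

```text
t: 0.98
eef_pos: [0.3906, -0.4654, 0.3506]
tcp_rot: [[0.972, 0.234, -0.0], [0.234, -0.972, 0.0], [-0.0, -0.0, -1.0]]
contact_force: [-0.6, 0.3, -0.3]
gripper_width: 0.0857
grasp_force: 0.0
```

Emit:
{"op": "drive_tool", "data": {"rows": "0.027 -0.018 -0.01 0 0 0 0; 0.027 -0.018 -0.01 0 0 0 0; 0.027 -0.018 -0.01 0 0 0 0; 0.027 -0.018 -0.01 0 0 0 0; 0.027 -0.018 -0.01 0 0 0 0"}}

```text
t: 1.4
eef_pos: [0.5008, -0.3464, 0.4007]
tcp_rot: [[0.972, 0.234, -0.0], [0.234, -0.972, 0.0], [-0.0, -0.0, -1.0]]
contact_force: [0.4, -0.1, 0.3]
gripper_width: 0.0857
grasp_force: 0.0
```

Emit:
{"op": "drive_tool", "data": {"rows": "0.008 -0.032 0 0 0 0 0; 0.008 -0.032 0 0 0 0 0; 0.008 -0.032 0 0 0 0 0; 0.008 -0.032 0 0 0 0 0; 0.008 -0.032 0 0 0 0 0"}}

```text
t: 1.82
eef_pos: [0.5012, -0.1813, 0.4001]
tcp_rot: [[0.972, 0.234, -0.0], [0.234, -0.972, -0.0], [-0.0, -0.0, -1.0]]
contact_force: [0.9, 0.1, 0.8]
gripper_width: 0.0856
grasp_force: 0.0
```

Emit:
{"op": "drive_tool", "data": {"rows": "0.008 -0.032 0 0 0 0 0; 0.008 -0.032 0 0 0 0 0; 0.008 -0.032 0 0 0 0 0; 0.008 -0.032 0 0 0 0 0; 0.008 -0.032 0 0 0 0 0"}}

```text
t: 2.23
eef_pos: [0.5026, -0.0165, 0.4003]
tcp_rot: [[0.972, 0.234, -0.0], [0.234, -0.972, -0.0], [-0.0, 0.0, -1.0]]
contact_force: [0.7, 0.0, -1.0]
gripper_width: 0.0855
grasp_force: 0.0
```

Emit:
{"op": "drive_tool", "data": {"rows": "0.008 -0.032 0 0 0 0 0; 0.008 -0.032 0 0 0 0 0; 0.008 -0.032 0 0 0 0 0; 0.008 -0.032 0 0 0 0 0; 0.008 -0.032 0 0 0 0 0"}}

```text
t: 2.65
eef_pos: [0.5042, 0.1484, 0.4002]
tcp_rot: [[0.972, 0.233, -0.0], [0.233, -0.972, -0.0], [-0.0, 0.0, -1.0]]
contact_force: [0.8, 1.0, -0.9]
gripper_width: 0.0856
grasp_force: 0.0
```

```bash
cat >> h.py <<'E'
def snap(cam,name):
    from station import vision
    c=vision.capture(cam);cv2.imwrite(f"pics/{name}.png",c["image"]);np.savez(f"pics/{name}.npz",K=c["intrinsics"],T=c["pose"]);return c
E
python3 - <<'E'
from h import *
snap('wrist','w1')
for p in [(.507,.305,.19),(.523,.107,.01)]: print(proj('w1',p))
E
```

```text
[143.91518112 165.94574345]
[348.61436317 176.2405425 ]
```

View pics/w1.png

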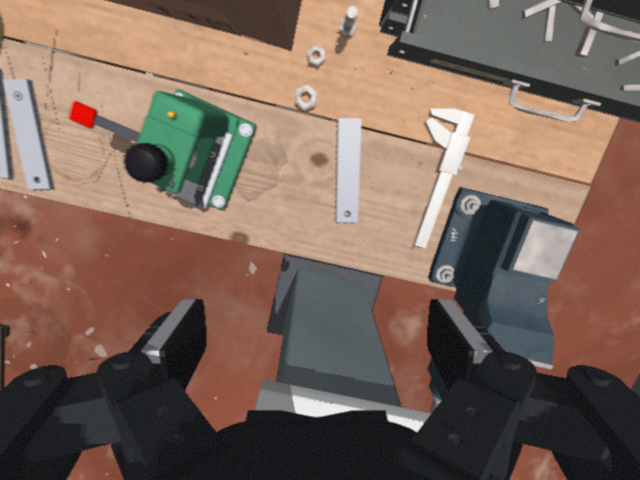

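The wrist view shows the knob top at (146,161), the pad at (83,114), the blank's ends at (349,119) and (347,222), its hole at (347,213), and the press's right screws at (246,130) and (219,201).

Run:
```python
from h import *
np.set_printoptions(precision=4,suppress=True)
W='w1';P=lambda u,z:plane(W,u,z)
print('knob',P((146,161),.1915),'tri',tri((W,(146,162)),('scene0',(324.7,222)),('side0',(297.8,219.4)))[0])
print('pad',P((83,114),.102))
a=P((246,130),.02);b=P((219,201),.02);d=a-b;print('screws',a,b,np.arctan2(d[1],d[0]))
e1=P((349.5,118.5),.01);e2=P((347.5,222),.01);d=e1-e2;print('blank',e1,e2,(e1+e2)/2,np.linalg.norm(d),np.arctan2(d[1],d[0]),P((347,213.5),.01))
```

```text
knob [0.512  0.3031 0.1915] tri [0.5079 0.3065 0.1784]
pad [0.5294 0.4115 0.102 ]
screws [0.5504 0.2528 0.02  ] [0.4501 0.2716 0.02  ] -0.1850164961979346
blank [0.596  0.1252 0.01  ] [0.4604 0.092  0.01  ] [0.5282 0.1086 0.01  ] 0.1396273153303244 0.24060766152246577 [0.4721 0.0958 0.01  ]
```

Emit:
{"op": "drive_tool", "data": {"rows": "0.0084 -0.03 0.018 0 0 0 0; 0.0084 -0.03 0.018 0 0 0 0; 0.0084 -0.03 0.018 0 0 0 0; 0.0084 -0.03 0.018 0 0 0 0; 0.0084 -0.03 0.018 0 0 0 0"}}

```text
t: 3.12
eef_pos: [0.5103, 0.3037, 0.3093]
tcp_rot: [[0.972, 0.233, -0.0], [0.233, -0.972, -0.0], [-0.0, 0.0, -1.0]]
contact_force: [0.7, -0.7, -0.1]
gripper_width: 0.0858
grasp_force: 0.0
```

Emit:
{"op": "drive_tool", "data": {"rows": "0 0 0 0 0 0.705 0; 0 0 0 0 0 0.705 0; 0 0 0 0 0 0.705 0; 0 0 0 0 0 0.705 0; 0 0 0 0 0 0.705 0"}}

```text
t: 3.53
eef_pos: [0.5103, 0.3024, 0.3099]
tcp_rot: [[0.982, -0.19, -0.001], [-0.19, -0.982, -0.0], [-0.001, 0.001, -1.0]]
contact_force: [0.1, 0.5, -0.1]
gripper_width: 0.0854
grasp_force: 0.0
```

Run:
```python
from h import *
snap('wrist','w2')
for p in [(.510,.304,.1915)]: print(proj('w2',p))
```

```text
[313.29164927 238.99445613]
```

View pics/w2.png

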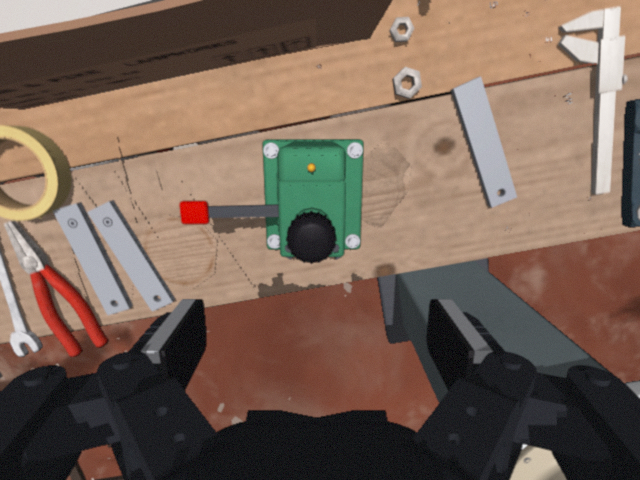

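Emit:
{"op": "drive_tool", "data": {"rows": "0.001 -0.001 0.03 0 0 0 0; 0 -0.001 0.03 0 0 0 0; 0 0 0.03 0 0 0 0; 0 0 0.025 0 0 0 0; 0 0 0.012 0 0 0 0", "grip_force": 80}}

```text
t: 4.0
eef_pos: [0.5106, 0.3033, 0.18]
tcp_rot: [[0.983, -0.184, -0.003], [-0.184, -0.983, -0.002], [-0.003, 0.003, -1.0]]
contact_force: [-0.6, -0.1, -0.5]
gripper_width: 0.0857
grasp_force: 0.0
```

Emit:
{"op": "drive_tool", "data": {"rows": "0 0 0 0 0 0 1; 0 0 0 0 0 0 1; 0 0 0 0 0 0 1; 0 0 0 0 0 0 1; 0 0 0 0 0 0 1"}}

```text
t: 4.42
eef_pos: [0.5125, 0.3057, 0.1851]
tcp_rot: [[0.983, -0.185, 0.003], [-0.185, -0.983, 0.003], [0.002, -0.003, -1.0]]
contact_force: [0.6, 3.2, 2.8]
gripper_width: 0.0318
grasp_force: 78.9
```

Emit:
{"op": "drive_tool", "data": {"rows": "0 0 0 0 0 0 1; 0 0 0 0 0 0 1; 0 0 0 0 0 0 1; 0 0 0 0 0 0 1; 0 0 0 0 0 0 1"}}

```text
t: 4.83
eef_pos: [0.5126, 0.3057, 0.1851]
tcp_rot: [[0.983, -0.185, 0.003], [-0.185, -0.983, 0.003], [0.002, -0.003, -1.0]]
contact_force: [-0.7, 2.0, 6.3]
gripper_width: 0.0318
grasp_force: 78.9
```

Emit:
{"op": "drive_tool", "data": {"rows": "0 0 -0.009 0 0 0 1; 0 0 -0.009 0 0 0 1; 0 0 -0.009 0 0 0 1; 0 0 -0.009 0 0 0 1; 0 0 -0.007 0 0 0 1"}}

```text
t: 5.25
eef_pos: [0.5125, 0.3056, 0.2262]
tcp_rot: [[0.983, -0.185, 0.001], [-0.185, -0.983, 0.002], [0.001, -0.003, -1.0]]
contact_force: [7.3, 7.2, -20.8]
gripper_width: 0.0314
grasp_force: 84.0
```

Emit:
{"op": "drive_tool", "data": {"rows": "0 0 0 0 0 0 1; 0 0 0 0 0 0 1; 0 0 0 0 0 0 1; 0 0 0 0 0 0 1; 0 0 0 0 0 0 1"}}

```text
t: 5.67
eef_pos: [0.5125, 0.3057, 0.2257]
tcp_rot: [[0.983, -0.185, 0.001], [-0.185, -0.983, 0.002], [0.001, -0.003, -1.0]]
contact_force: [5.8, 6.8, -18.5]
gripper_width: 0.0314
grasp_force: 84.4
```

Emit:
{"op": "drive_tool", "data": {"rows": "0 0 -0.001 0 0 0 1; 0 0 -0.001 0 0 0 1; 0 0 -0.001 0 0 0 1; 0 0 0 0 0 0 1; 0 0 0 0 0 0 1"}}

```text
t: 6.08
eef_pos: [0.5125, 0.3056, 0.2286]
tcp_rot: [[0.983, -0.185, 0.001], [-0.185, -0.983, 0.002], [0.001, -0.003, -1.0]]
contact_force: [6.1, 7.2, -19.2]
gripper_width: 0.0316
grasp_force: 84.3
```

Emit:
{"op": "drive_tool", "data": {"rows": "0 0 0.001 0 0 0 1; 0 0 0.001 0 0 0 1; 0 0 0.001 0 0 0 1; 0 0 0.001 0 0 0 1; 0 0 0 0 0 0 1"}}

```text
t: 6.5
eef_pos: [0.5125, 0.3057, 0.2245]
tcp_rot: [[0.983, -0.185, 0.001], [-0.185, -0.983, 0.002], [0.001, -0.003, -1.0]]
contact_force: [6.8, 7.8, -18.8]
gripper_width: 0.0315
grasp_force: 84.5
```

Emit:
{"op": "drive_tool", "data": {"rows": "0 0 0.001 0 0 0 1; 0 0 0.001 0 0 0 1; 0 0 0.001 0 0 0 1; 0 0 0 0 0 0 1; 0 0 0 0 0 0 1"}}

```text
t: 6.92
eef_pos: [0.5125, 0.3056, 0.2239]
tcp_rot: [[0.983, -0.186, 0.003], [-0.186, -0.983, 0.003], [0.002, -0.003, -1.0]]
contact_force: [0.4, 3.0, 5.1]
gripper_width: 0.0316
grasp_force: 86.9
```

Load has transferred to the sear. Release and rise.

Emit:
{"op": "drive_tool", "data": {"rows": "0 0 0 0 0 0 0; 0 0 0 0 0 0 0; 0 0 0 0 0 0 0; 0 0 0 0 0 0 0; 0 0 0 0 0 0 0"}}

```text
t: 7.33
eef_pos: [0.5116, 0.304, 0.2222]
tcp_rot: [[0.982, -0.186, -0.0], [-0.186, -0.982, -0.001], [-0.0, 0.001, -1.0]]
contact_force: [0.5, 0.0, 0.6]
gripper_width: 0.0855
grasp_force: 0.0
```

Emit:
{"op": "drive_tool", "data": {"rows": "0 0 0 0 0 0 0; 0 0 -0.015 0 0 0 0; 0 0 -0.025 0 0 0 0; 0 0 -0.035 0 0 0 0; 0 0 -0.035 0 0 0 0"}}

```text
t: 7.75
eef_pos: [0.5112, 0.304, 0.3328]
tcp_rot: [[0.983, -0.186, -0.002], [-0.186, -0.983, -0.001], [-0.002, 0.002, -1.0]]
contact_force: [0.0, 0.3, 0.2]
gripper_width: 0.0856
grasp_force: 0.0
```

Run:
```python
from h import *
from station import ctrl
np.set_printoptions(precision=4,suppress=True)
snap('wrist','w3');snap('side','side3');c=snap('scene','scene3')
for z in (.181,.220): print(proj('side3',(.511,.305,z)),proj('scene3',(.511,.305,z)))
a=cv2.resize(cv2.imread('pics/scene3.png')[190:310,250:410],(640,480));cv2.imwrite('pics/c3.png',a)
print(ctrl.sense()['eef_pos'])
```

```text
[299.2375 218.8643] [323.5363 219.6805]
[298.5702 203.0718] [323.8755 202.2512]
[0.5127 0.3051 0.335 ]
```

View pics/c3.png

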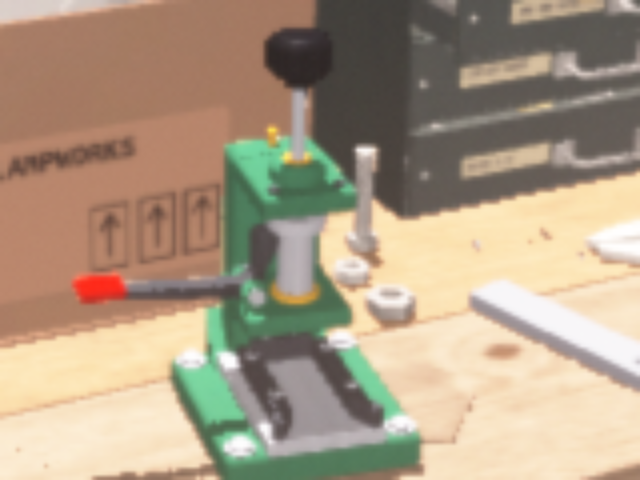

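Emit:
{"op": "drive_tool", "data": {"rows": "0.0022 0.0405 0 0 0 0 0; 0.0022 0.0405 0 0 0 0 0; 0.0022 0.0405 0 0 0 0 0; 0.0022 0.0405 0 0 0 0 0; 0.0022 0.0405 0 0 0 0 0"}}

```text
t: 8.32
eef_pos: [0.4836, 0.1014, 0.331]
tcp_rot: [[0.983, -0.186, -0.002], [-0.186, -0.983, -0.001], [-0.002, 0.001, -1.0]]
contact_force: [1.7, 0.3, 1.0]
gripper_width: 0.0854
grasp_force: 0.0
```

Emit:
{"op": "drive_tool", "data": {"rows": "0 0.006 0.03 0 0 -0.71 0; 0 0 0.03 0 0 -0.71 0; 0 0 0.03 0 0 -0.71 0; 0 0 0.03 0 0 -0.71 0; 0 0 0.03 0 0 -0.71 0"}}

```text
t: 8.73
eef_pos: [0.4828, 0.0971, 0.1803]
tcp_rot: [[0.971, 0.24, -0.001], [0.24, -0.971, 0.0], [-0.001, -0.001, -1.0]]
contact_force: [0.5, -0.1, 0.8]
gripper_width: 0.0855
grasp_force: 0.0
```

Run:
```python
from h import *
from station import ctrl
np.set_printoptions(precision=4,suppress=True)
c=snap('wrist','w4');s=ctrl.sense();print(s['eef_pos'],s['tcp_rot'])
print(proj('w4',(.596,.125,.01)),proj('w4',(.472,.0958,.01)))
```

```text
[0.4807 0.0965 0.1755] [[ 0.9692  0.2463 -0.0082]
 [ 0.2463 -0.9692 -0.0014]
 [-0.0082 -0.0007 -1.    ]]
[315.9675  62.4794] [314.1422 232.6183]
```

View pics/w4.png

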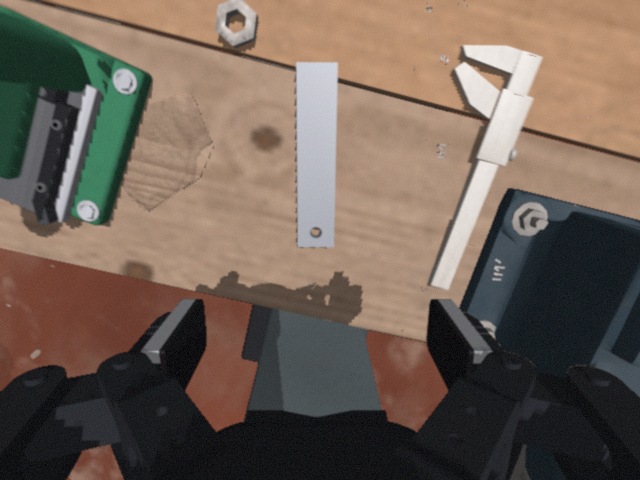

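Emit:
{"op": "drive_tool", "data": {"rows": "0 0.001 0.035 0 0 0 0; 0 0 0.035 0 0 0 0; 0 0 0.035 0 0 0 0; 0 0 0.03 0 0 0 0; 0 0 0.015 0 0 0 0"}}

```text
t: 9.2
eef_pos: [0.4826, 0.0962, 0.0293]
tcp_rot: [[0.972, 0.235, -0.004], [0.235, -0.972, -0.002], [-0.004, 0.001, -1.0]]
contact_force: [-1.3, -0.9, 0.5]
gripper_width: 0.0854
grasp_force: 0.0
```

Emit:
{"op": "drive_tool", "data": {"rows": "0 0 0 0 0 0 0; 0 0 0 0 0 0 0; 0 0 0 0 0 0 0; 0 0 0 0 0 0 0; 0 0 0 0 0 0 0"}}

```text
t: 9.62
eef_pos: [0.4847, 0.0965, 0.0336]
tcp_rot: [[0.972, 0.236, 0.002], [0.236, -0.972, 0.001], [0.002, -0.0, -1.0]]
contact_force: [1.0, 0.3, 0.8]
gripper_width: 0.0852
grasp_force: 0.0
```

Emit:
{"op": "drive_tool", "data": {"rows": "0 0 0.004 0 0 0 0; 0 0 0.004 0 0 0 0; 0 0 0.003 0 0 0 0; 0 0 0.0016 0 0 0 0; 0 0 0 0 0 0 0", "grip_force": 60}}

```text
t: 10.03
eef_pos: [0.4838, 0.0965, 0.0192]
tcp_rot: [[0.972, 0.237, -0.001], [0.237, -0.972, -0.0], [-0.001, 0.0, -1.0]]
contact_force: [-0.1, -0.3, 1.3]
gripper_width: 0.0854
grasp_force: 0.0
```

Emit:
{"op": "drive_tool", "data": {"rows": "0 0 0 0 0 0 1; 0 0 0 0 0 0 1; 0 0 0 0 0 0 1; 0 0 0 0 0 0 1; 0 0 0 0 0 0 1"}}

```text
t: 10.45
eef_pos: [0.484, 0.0965, 0.02]
tcp_rot: [[0.972, 0.237, 0.0], [0.237, -0.972, 0.0], [0.0, 0.0, -1.0]]
contact_force: [-2.3, -0.5, 13.2]
gripper_width: 0.0279
grasp_force: 58.3
```

Emit:
{"op": "drive_tool", "data": {"rows": "0 0 0 0 0 0 1; 0 0 0 0 0 0 1; 0 0 0 0 0 0 1; 0 0 0 0 0 0 1; 0 0 0 0 0 0 1"}}

```text
t: 10.87
eef_pos: [0.484, 0.0966, 0.0201]
tcp_rot: [[0.972, 0.237, 0.0], [0.237, -0.972, 0.0], [0.0, 0.0, -1.0]]
contact_force: [-1.3, -0.1, 5.8]
gripper_width: 0.0283
grasp_force: 59.3
```

Emit:
{"op": "drive_tool", "data": {"rows": "0 0 -0.01 0 0 0 1; 0 0 -0.02 0 0 0 1; 0 0 -0.03 0 0 0 1; 0 0 -0.03 0 0 0 1; 0 0 -0.03 0 0 0 1"}}

```text
t: 11.28
eef_pos: [0.4833, 0.0963, 0.1414]
tcp_rot: [[0.972, 0.237, -0.001], [0.237, -0.972, -0.001], [-0.001, 0.0, -1.0]]
contact_force: [-0.5, -0.2, -0.9]
gripper_width: 0.028
grasp_force: 59.5
```

Emit:
{"op": "drive_tool", "data": {"rows": "0 0 -0.03 0 0 0.705 1; 0 0 -0.03 0 0 0.705 1; 0 0 -0.03 0 0 0.705 1; 0 0 -0.03 0 0 0.705 1; 0 0 -0.03 0 0 0.705 1"}}

```text
t: 11.7
eef_pos: [0.483, 0.0962, 0.2919]
tcp_rot: [[0.982, -0.187, -0.0], [-0.187, -0.982, 0.0], [-0.0, -0.0, -1.0]]
contact_force: [1.1, 0.3, -1.6]
gripper_width: 0.0281
grasp_force: 59.6
```

Emit:
{"op": "drive_tool", "data": {"rows": "-0.0166 -0.021 0 0 0 0 1; -0.0166 -0.021 0 0 0 0 1; -0.0166 -0.021 0 0 0 0 1; -0.0166 -0.021 0 0 0 0 1; -0.0166 -0.021 0 0 0 0 1"}}

```text
t: 12.12
eef_pos: [0.4203, 0.2155, 0.2903]
tcp_rot: [[0.983, -0.183, 0.0], [-0.183, -0.983, -0.0], [0.0, 0.0, -1.0]]
contact_force: [-0.1, -0.3, -1.6]
gripper_width: 0.0281
grasp_force: 59.5
```

Emit:
{"op": "drive_tool", "data": {"rows": "-0.0166 -0.021 0 0 0 0 1; -0.0166 -0.021 0 0 0 0 1; -0.0166 -0.021 0 0 0 0 1; -0.0166 -0.021 0 0 0 0 1; -0.0166 -0.021 0 0 0 0 1"}}

```text
t: 12.53
eef_pos: [0.361, 0.3287, 0.29]
tcp_rot: [[0.983, -0.184, -0.001], [-0.184, -0.983, -0.0], [-0.001, 0.0, -1.0]]
contact_force: [-0.0, -0.1, -1.9]
gripper_width: 0.0282
grasp_force: 59.5
```

Emit:
{"op": "drive_tool", "data": {"rows": "0 0 0.03 0 0 0 1; 0 0 0.03 0 0 0 1; 0 0 0.03 0 0 0 1; 0 0 0.03 0 0 0 1; 0 0 0.02 0 0 0 1"}}

```text
t: 12.95
eef_pos: [0.3608, 0.3278, 0.1479]
tcp_rot: [[0.983, -0.182, -0.002], [-0.182, -0.983, -0.002], [-0.002, 0.002, -1.0]]
contact_force: [0.1, -1.0, -1.6]
gripper_width: 0.0282
grasp_force: 59.5
```

Emit:
{"op": "drive_tool", "data": {"rows": "0 0 0.02 0 0 0 1; 0 0 0.02 0 0 0 1; 0 0 0.02 0 0 0 1; 0 0 0.01 0 0 0 1; 0 0 0 0 0 0 1"}}

```text
t: 13.37
eef_pos: [0.3612, 0.3277, 0.0782]
tcp_rot: [[0.983, -0.183, -0.003], [-0.183, -0.983, -0.002], [-0.002, 0.003, -1.0]]
contact_force: [-0.3, -0.1, -1.0]
gripper_width: 0.0282
grasp_force: 59.5
```

Run:
```python
from h import *
from station import ctrl
np.set_printoptions(precision=4,suppress=True)
c=snap('wrist','w5');snap('side','side5');snap('scene','scene5');s=ctrl.sense();print(s['eef_pos'],s['tcp_rot'])
o=np.array([.5115,.3055]);t=-.187;R=np.array([[np.cos(t),-np.sin(t)],[np.sin(t),np.cos(t)]])
for p in [(20,0,30),(-65,0,30),(-50,16.5,42),(-50,-16.5,42)]:
    q=np.array(p)/1000; w=np.r_[o+R@q[:2],q[2]]; print(p,proj('w5',w))
print(R.T@(s['eef_pos'][:2]-o))
```

```text
[0.3621 0.3285 0.0804] [[ 0.9831 -0.1833  0.    ]
 [-0.1833 -0.9831  0.0003]
 [-0.     -0.0003 -1.    ]]
(20, 0, 30) [ 299.4875 -158.2099]
(-65, 0, 30) [301.3004  90.0148]
(-50, 16.5, 42) [257.3786  45.4628]
(-50, -16.5, 42) [342.3878  45.8365]
[-0.151  -0.0052]
```

View pics/w5.png

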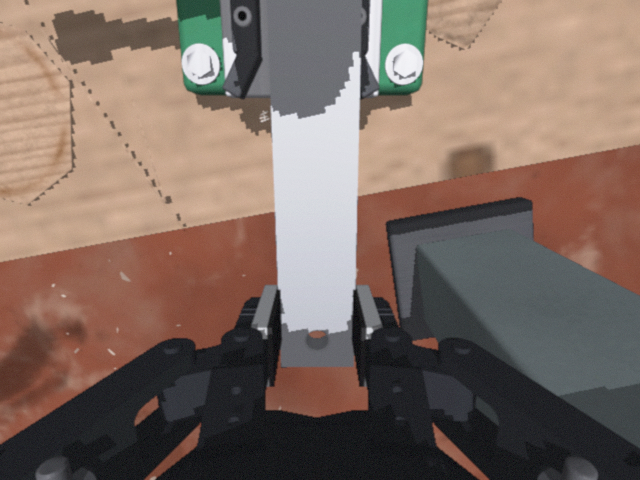

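Emit:
{"op": "drive_tool", "data": {"rows": "-0.006 -0.002 0 0 0 0.02 1; -0.006 -0.002 0 0 0 0 1; -0.006 -0.0013 0.006 0 0 0 1; -0.004 0 0.006 0 0 0 1; 0 0 0.004 0 0 0 1"}}

```text
t: 13.93
eef_pos: [0.3398, 0.3381, 0.063]
tcp_rot: [[0.983, -0.184, -0.001], [-0.184, -0.983, -0.0], [-0.001, 0.001, -1.0]]
contact_force: [0.1, 0.7, -1.5]
gripper_width: 0.0284
grasp_force: 59.5
```

Emit:
{"op": "drive_tool", "data": {"rows": "0 0 0 0 0 0 1; 0 0 0 0 0 0 1; 0 0 0 0 0 0 1; 0 0 0 0 0 0 1; 0 0 0 0 0 0 1"}}

```text
t: 14.35
eef_pos: [0.3416, 0.3375, 0.0636]
tcp_rot: [[0.983, -0.186, -0.0], [-0.186, -0.983, -0.0], [-0.0, 0.0, -1.0]]
contact_force: [0.3, -0.1, -0.9]
gripper_width: 0.028
grasp_force: 59.5
```

Run:
```python
from h import *
from station import ctrl
np.set_printoptions(precision=4,suppress=True)
c=snap('wrist','w6');s=ctrl.sense();print(s['eef_pos'],s['tcp_rot'][:,0])
o=np.array([.5115,.3055]);t=-.187;R=np.array([[np.cos(t),-np.sin(t)],[np.sin(t),np.cos(t)]])
for p in [(-65,0,30),(-50,16.5,42),(-50,-16.5,42)]:
    q=np.array(p)/1000; w=np.r_[o+R@q[:2],q[2]]; print(p,proj('w6',w))
print(R.T@(s['eef_pos'][:2]-o))
cv2.imwrite('pics/c6.png',cv2.resize(c['image'][0:150,210:410],(800,600),interpolation=2))
```

```text
[0.3416 0.3376 0.0637] [ 0.9826 -0.1859 -0.0001]
(-65, 0, 30) [314.9231  26.9203]
(-50, 16.5, 42) [265.6499 -32.3481]
(-50, -16.5, 42) [363.9002 -32.2954]
[-0.1729 -0.0001]
```

View pics/c6.png

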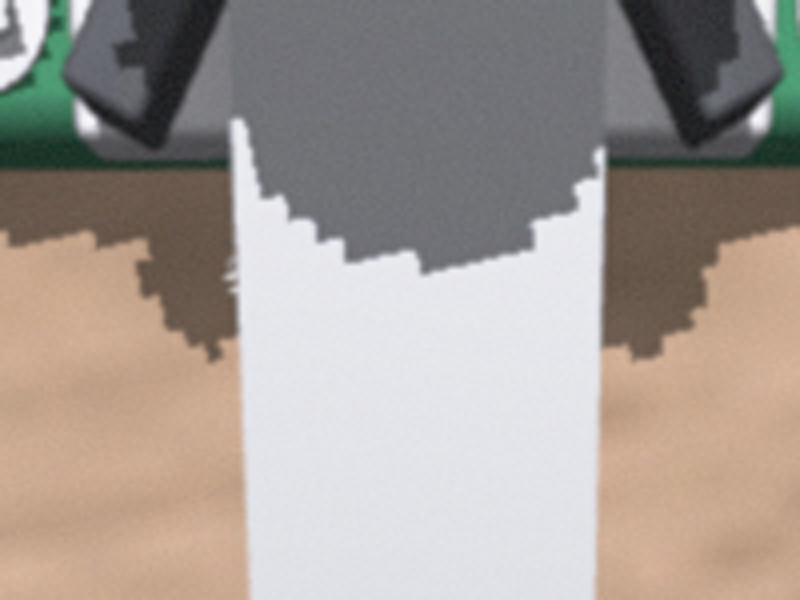

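Emit:
{"op": "drive_tool", "data": {"rows": "0 0 0.004 0 0 0.04 1; 0 0 0.004 0 0 0 1; 0 0 0.003 0 0 0 1; 0 0 0.0008 0 0 0 1; 0 0 0 0 0 0 1"}}

```text
t: 14.82
eef_pos: [0.3412, 0.3374, 0.0513]
tcp_rot: [[0.982, -0.19, -0.001], [-0.19, -0.982, -0.001], [-0.001, 0.001, -1.0]]
contact_force: [0.8, 0.3, -0.9]
gripper_width: 0.0284
grasp_force: 59.5
```

Emit:
{"op": "drive_tool", "data": {"rows": "0.005 0 0 0 0 0 1; 0.006 0 0 0 0 0 1; 0.006 0 0 0 0 0 1; 0.006 0 0 0 0 0 1; 0.006 0 0 0 0 0 1"}}

```text
t: 15.23
eef_pos: [0.3708, 0.3319, 0.0519]
tcp_rot: [[0.982, -0.191, 0.0], [-0.191, -0.982, -0.0], [0.0, 0.0, -1.0]]
contact_force: [-0.4, -0.1, -1.1]
gripper_width: 0.0281
grasp_force: 59.5
```

Emit:
{"op": "drive_tool", "data": {"rows": "0.008 0 0 0 0 0 1; 0.008 0 0 0 0 0 1; 0.008 0 0 0 0 0 1; 0.007 0 0 0 0 0 1; 0.004 0 0 0 0 0 1"}}

```text
t: 15.65
eef_pos: [0.4054, 0.3251, 0.0517]
tcp_rot: [[0.982, -0.191, 0.0], [-0.191, -0.982, -0.0], [0.0, 0.0, -1.0]]
contact_force: [0.3, 0.4, -0.5]
gripper_width: 0.0281
grasp_force: 59.5
```

Emit:
{"op": "drive_tool", "data": {"rows": "0.002 0 0.0005 0 0 0 1; 0.002 0 0.0005 0 0 0 1; 0.002 0 0 0 0 0 1; 0.001 0 0 0 0 0 1; 0 0 0 0 0 0 1"}}

```text
t: 16.07
eef_pos: [0.411, 0.3241, 0.0507]
tcp_rot: [[0.982, -0.19, -0.0], [-0.19, -0.982, -0.0], [-0.0, 0.0, -1.0]]
contact_force: [0.2, -0.0, -1.9]
gripper_width: 0.0281
grasp_force: 59.5
```

Emit:
{"op": "drive_tool", "data": {"rows": "0.001 0 0 0 0 0 1; 0.001 0 0 0 0 0 1; 0.001 0 0 0 0 0 1; 0.001 0 0 0 0 0 1; 0 0 0 0 0 0 1"}}

```text
t: 16.48
eef_pos: [0.4142, 0.3234, 0.0506]
tcp_rot: [[0.982, -0.19, -0.002], [-0.19, -0.982, -0.001], [-0.001, 0.001, -1.0]]
contact_force: [-2.7, 1.7, -1.4]
gripper_width: 0.028
grasp_force: 59.5
```

Emit:
{"op": "drive_tool", "data": {"rows": "0.001 0 0 0 0 0 1; 0.001 0 0 0 0 0 1; 0.001 0 0 0 0 0 1; 0 0 0 0 0 0 1; 0 0 0 0 0 0 1"}}

```text
t: 16.9
eef_pos: [0.4143, 0.323, 0.0502]
tcp_rot: [[0.982, -0.187, -0.006], [-0.187, -0.982, -0.002], [-0.005, 0.003, -1.0]]
contact_force: [-11.6, 3.8, -0.4]
gripper_width: 0.028
grasp_force: 59.7
```

Emit:
{"op": "drive_tool", "data": {"rows": "0.001 0 0 0 0 0 1; 0.001 0 0 0 0 0 1; 0 0 0 0 0 0 1; 0 0 0 0 0 0 1; 0 0 0 0 0 0 1"}}

```text
t: 17.32
eef_pos: [0.4144, 0.3229, 0.0502]
tcp_rot: [[0.983, -0.186, -0.008], [-0.186, -0.983, -0.002], [-0.008, 0.004, -1.0]]
contact_force: [-18.5, 5.9, 1.9]
gripper_width: 0.0283
grasp_force: 59.9
```

Emit:
{"op": "drive_tool", "data": {"rows": "-0.002 0 0.0003 0 0 0 1; -0.001 0 0 0 0 0 1; 0 0 0 0 0 0 1; 0 0 0 0 0 0 0.5; 0 0 0 0 0 0 0"}}

```text
t: 17.73
eef_pos: [0.4172, 0.3231, 0.0505]
tcp_rot: [[0.982, -0.19, 0.0], [-0.19, -0.982, 0.0], [0.0, -0.0, -1.0]]
contact_force: [-0.4, -0.1, 0.1]
gripper_width: 0.0512
grasp_force: 0.0
```

Emit:
{"op": "drive_tool", "data": {"rows": "0 0 0 0 0 0 0; 0 0 0 0 0 0 0; 0 0 0 0 0 0 0; 0 0 0 0 0 0 0; 0 0 0 0 0 0 0"}}

```text
t: 18.15
eef_pos: [0.4171, 0.3229, 0.0505]
tcp_rot: [[0.982, -0.19, -0.0], [-0.19, -0.982, -0.0], [-0.0, 0.0, -1.0]]
contact_force: [0.2, 0.1, 0.3]
gripper_width: 0.0854
grasp_force: 0.0
```

Run:
```python
from h import *
c=snap('wrist','w7');b=snap('side','side7');a=snap('scene','scene7')
W=c['image'][0:360,160:480]
A=cv2.resize(a['image'][225:310,275:375],(400,340),interpolation=2)
B=cv2.resize(b['image'][225:310,245:345],(400,340),interpolation=2)
o=np.zeros((600,800,3),np.uint8)
o[:300,:400]=A[20:320];o[300:600,:400]=B[20:320];o[:450,400:]=cv2.resize(W,(400,450));cv2.imwrite('pics/c7.png',o)
```

```text
(no output)
```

View pics/c7.png

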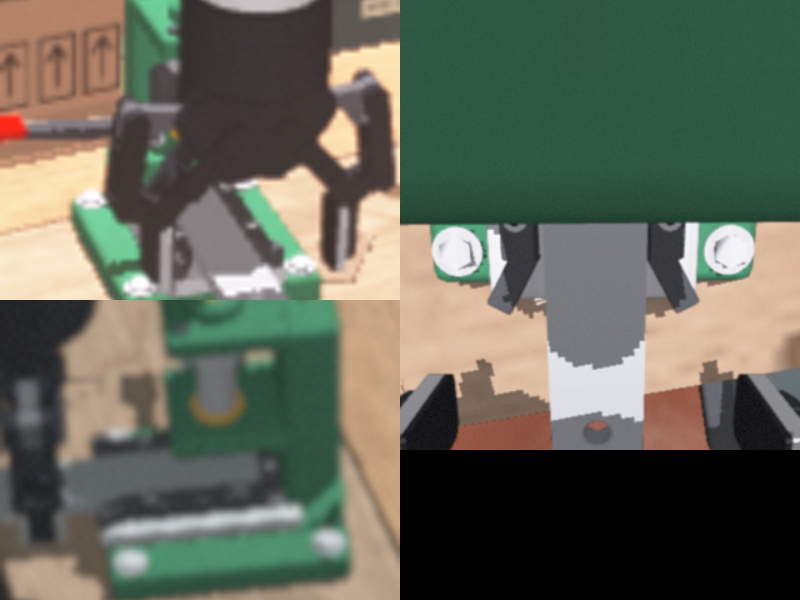

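The blank lies between the guides and the gripper is open. I'll check numerically that it is home, using the hole at (317.6,346) and the front screws at (205,200) and (423,199).

Run:
```python
from h import *
np.set_printoptions(precision=4,suppress=True)
W='w7'
h=plane(W,(317.6,346),.04);a=plane(W,(204.8,200),.021);b=plane(W,(423.2,199),.021)
y=(a-b)/np.linalg.norm(a-b);x=np.array([y[1],-y[0],0]);m=(a+b)/2
print(h,a,b,np.linalg.norm(a-b),'yaw',np.arctan2(x[1],x[0]),'hole rel',x@(h-m),y@(h-m))
```

```text
[0.4027 0.3247 0.04  ] [0.4676 0.3599 0.021 ] [0.4507 0.2707 0.021 ] 0.09077741098872892 yaw -0.18657127019809028 hole rel -0.057196050822904555 -0.0012359960917786446
```

Run:
```python
from h import *
np.set_printoptions(precision=4,suppress=True)
h=plane('w7',(317.6,346),.04);x=np.array([.9825,-.1865,0])
g=cv2.imread('pics/w7.png').astype(int)
for c in (258,263,268,372,367): print(c,[int(v) for v in g[222:250,c].mean(1)])
for r in (232,236,240): print(r,x@(h-plane('w7',(265,r),.03)))
```

```text
258 [58, 61, 55, 56, 58, 58, 55, 53, 55, 62, 80, 96, 113, 127, 132, 125, 114, 107, 99, 101, 102, 102, 101, 103, 105, 108, 120, 136]
263 [77, 100, 116, 125, 136, 137, 136, 134, 137, 132, 135, 132, 134, 134, 130, 123, 115, 101, 100, 102, 100, 103, 105, 105, 101, 102, 104, 100]
268 [134, 135, 136, 135, 133, 134, 136, 134, 133, 134, 135, 134, 132, 133, 131, 126, 155, 201, 173, 129, 137, 134, 110, 102, 105, 102, 104, 131]
372 [61, 60, 58, 61, 60, 60, 61, 60, 56, 54, 53, 61, 75, 96, 107, 105, 97, 97, 100, 101, 102, 103, 102, 102, 105, 104, 134, 177]
367 [54, 51, 61, 79, 101, 119, 129, 137, 139, 136, 135, 138, 134, 135, 128, 120, 103, 98, 98, 101, 101, 102, 104, 107, 102, 107, 103, 107]
232 -0.04573189130853237
236 -0.044063285409938785
240 -0.04238430983634934
```

Emit:
{"op": "drive_tool", "data": {"rows": "-0.012 0 0 0 0 0 0; -0.012 0 0 0 0 0 0; -0.012 0 0 0 0 0 0; -0.012 0 0 0 0 0 0; -0.012 0 0 0 0 0 0", "grip_force": 30}}

```text
t: 18.72
eef_pos: [0.3561, 0.3347, 0.0505]
tcp_rot: [[0.982, -0.189, -0.001], [-0.189, -0.982, -0.0], [-0.001, 0.001, -1.0]]
contact_force: [0.3, 0.3, -0.2]
gripper_width: 0.0857
grasp_force: 0.0
```

Emit:
{"op": "drive_tool", "data": {"rows": "0 0 0 0 0 0 1; 0 0 0 0 0 0 1; 0 0 0 0 0 0 1; 0 0 0 0 0 0 1; 0 0 0 0 0 0 1"}}

```text
t: 19.13
eef_pos: [0.3586, 0.3342, 0.0504]
tcp_rot: [[0.982, -0.191, 0.0], [-0.191, -0.982, -0.0], [0.0, 0.0, -1.0]]
contact_force: [0.5, -0.8, -0.1]
gripper_width: 0.0255
grasp_force: 0.0
```

Emit:
{"op": "drive_tool", "data": {"rows": "0 0 0 0 0 0 1; 0 0 0 0 0 0 1; 0 0 0 0 0 0 1; 0 0 0 0 0 0 1; 0 0 0 0 0 0 1"}}

```text
t: 19.55
eef_pos: [0.358, 0.3343, 0.0504]
tcp_rot: [[0.982, -0.19, -0.0], [-0.19, -0.982, -0.0], [-0.0, 0.0, -1.0]]
contact_force: [-0.1, -0.2, 0.1]
gripper_width: -0.0001
grasp_force: 0.0
```

Emit:
{"op": "drive_tool", "data": {"rows": "0.006 0 0 0 0 0 1; 0.006 0 0 0 0 0 1; 0.004 0 0 0 0 0 1; 0.001 0 0 0 0 0 1; 0 0 0 0 0 0 1"}}

```text
t: 19.97
eef_pos: [0.3753, 0.3309, 0.0504]
tcp_rot: [[0.982, -0.191, -0.0], [-0.191, -0.982, -0.0], [-0.0, 0.0, -1.0]]
contact_force: [0.3, 0.8, -0.2]
gripper_width: -0.0001
grasp_force: 0.0
```

Emit:
{"op": "drive_tool", "data": {"rows": "0.001 0 0 0 0 0 1; 0.001 0 0 0 0 0 1; 0.001 0 0 0 0 0 1; 0.001 0 0 0 0 0 1; 0.001 0 0 0 0 0 1"}}

```text
t: 20.38
eef_pos: [0.3796, 0.3302, 0.0504]
tcp_rot: [[0.982, -0.19, -0.0], [-0.19, -0.982, -0.0], [-0.0, 0.0, -1.0]]
contact_force: [0.6, 0.6, -0.9]
gripper_width: -0.0001
grasp_force: 0.0
```

Emit:
{"op": "drive_tool", "data": {"rows": "0.001 0 0 0 0 0 1; 0.001 0 0 0 0 0 1; 0.001 0 0 0 0 0 1; 0 0 0 0 0 0 1; 0 0 0 0 0 0 1"}}

```text
t: 20.8
eef_pos: [0.3803, 0.33, 0.0504]
tcp_rot: [[0.982, -0.188, -0.004], [-0.188, -0.982, -0.001], [-0.003, 0.002, -1.0]]
contact_force: [-7.9, 2.7, 2.4]
gripper_width: -0.0001
grasp_force: 4.2
```

Emit:
{"op": "drive_tool", "data": {"rows": "0.001 0 0 0 0 0 1; 0.001 0 0 0 0 0 1; 0.001 0 0 0 0 0 1; 0 0 0 0 0 0 1; 0 0 0 0 0 0 1"}}

```text
t: 21.22
eef_pos: [0.3805, 0.3299, 0.0503]
tcp_rot: [[0.983, -0.185, -0.007], [-0.185, -0.983, -0.002], [-0.007, 0.003, -1.0]]
contact_force: [-16.6, 6.3, 7.5]
gripper_width: 0.0002
grasp_force: 9.0
```

Emit:
{"op": "drive_tool", "data": {"rows": "-0.01 0 0 0 0 0 1; -0.01 0 0 0 0 0 1; -0.01 0 -0.02 0 0 0 1; 0 0 -0.03 0 0 0 1; 0 0 -0.03 0 0 0 1"}}

```text
t: 21.63
eef_pos: [0.3548, 0.3344, 0.1306]
tcp_rot: [[0.982, -0.19, -0.002], [-0.19, -0.982, -0.002], [-0.002, 0.003, -1.0]]
contact_force: [-0.1, 1.2, -0.8]
gripper_width: -0.0002
grasp_force: 0.0
```

Emit:
{"op": "drive_tool", "data": {"rows": "0 0 -0.03 0 0 0 1; 0 0 -0.03 0 0 0 1; 0 0 -0.03 0 0 0 1; 0 0 -0.02 0 0 0 1; 0 0 0 0 0 0 1"}}

```text
t: 22.05
eef_pos: [0.3572, 0.3359, 0.2443]
tcp_rot: [[0.982, -0.191, 0.004], [-0.191, -0.982, 0.005], [0.003, -0.006, -1.0]]
contact_force: [-0.3, 0.7, -0.3]
gripper_width: 0.0
grasp_force: 0.0
```

Emit:
{"op": "drive_tool", "data": {"rows": "0.016 -0.0214 0 0 0 0 1; 0.02 -0.0214 0 0 0 0 1; 0.025 -0.0214 0 0 0 0 1; 0.025 -0.0214 0 0 0 0 1; 0.025 -0.0214 0 0 0 0 1"}}

```text
t: 22.47
eef_pos: [0.4863, 0.4193, 0.2395]
tcp_rot: [[0.982, -0.19, -0.001], [-0.19, -0.982, -0.001], [-0.001, 0.001, -1.0]]
contact_force: [-0.7, 0.3, 0.1]
gripper_width: 0.0001
grasp_force: 0.0
```

Emit:
{"op": "drive_tool", "data": {"rows": "0.025 0 0 0 0 0 1; 0.02 0 0 0 0 0 1; 0 0 0 0 0 0 1; 0 0 0 0 0 0 1; 0 0 0 0 0 0 1"}}

```text
t: 22.88
eef_pos: [0.5286, 0.4101, 0.2394]
tcp_rot: [[0.982, -0.19, -0.002], [-0.19, -0.982, -0.001], [-0.002, 0.001, -1.0]]
contact_force: [-0.6, -0.5, -0.2]
gripper_width: 0.0001
grasp_force: 0.0
```

Emit:
{"op": "drive_tool", "data": {"rows": "0.001 0 0.03 0 0 0 1; 0 0 0.03 0 0 0 1; 0 0 0.028 0 0 0 1; 0 0 0.015 0 0 0 1; 0 0 0.006 0 0 0 1"}}

```text
t: 23.3
eef_pos: [0.5279, 0.4097, 0.1286]
tcp_rot: [[0.982, -0.189, -0.004], [-0.189, -0.982, -0.003], [-0.003, 0.003, -1.0]]
contact_force: [0.0, -0.9, -0.0]
gripper_width: -0.0002
grasp_force: 0.0
```

Emit:
{"op": "drive_tool", "data": {"rows": "0 0 0.005 0 0 0 1; 0 0 0.005 0 0 0 1; 0 0 0.005 0 0 0 1; 0 0 0.005 0 0 0 1; 0 0 0.002 0 0 0 1"}}

```text
t: 23.72
eef_pos: [0.5307, 0.4114, 0.1109]
tcp_rot: [[0.982, -0.19, 0.001], [-0.19, -0.982, 0.002], [0.001, -0.003, -1.0]]
contact_force: [0.7, 1.0, 0.4]
gripper_width: 0.0001
grasp_force: 0.0
```

Run:
```python
from h import *
from station import ctrl
a=snap('scene','s8')['image'];w=snap('wrist','w8')['image']
def red(g):
    h=cv2.cvtColor(g,cv2.COLOR_BGR2HSV);m=((h[...,0]<6)|(h[...,0]>174))&(h[...,1]>210)&(h[...,2]>150);return m
for n,g,p in (('scene3',cv2.imread('pics/scene3.png'),0),('s8',a,0)):
    m=red(g)[240:290,255:310];y,x=np.nonzero(m);print(n,len(x),x.mean()+255 if len(x) else 0,y.mean()+240 if len(y) else 0,(x.min()+255,x.max()+255,y.min()+240,y.max()+240) if len(x) else 0)
m=red(w);n,l,st,c=cv2.connectedComponentsWithStats(m.astype(np.uint8));print([(list(map(int,st[i])),c[i]) for i in range(1,n) if st[i][4]>60])
for p in [(.53,.411,.102),(.5307,.4114,.092)]: print(proj('w8',p),proj('s8',p))
g=cv2.cvtColor(a,cv2.COLOR_BGR2GRAY); print([int(v) for v in g[190:240:2,324]]); print(ctrl.sense()['contact_force'],ctrl.sense()['eef_pos'])
```

```text
scene3 50 274.52 261.2 (np.int64(269), np.int64(280), np.int64(259), np.int64(264))
s8 8 275.25 268.25 (np.int64(273), np.int64(278), np.int64(267), np.int64(269))
[([284, 281, 27, 17, 247], array([292.63157895, 287.55060729])), ([318, 282, 24, 14, 107], array([334.21495327, 287.70093458]))]
[315.38866252 318.20875848] [274.25205277 259.3553917 ]
[314.23323596 305.31545071] [274.03056313 263.50727043]
[132, 132, 131, 130, 121, 58, 72, 48, 43, 40, 43, 46, 143, 180, 179, 181, 181, 182, 182, 183, 154, 104, 107, 102, 89]
[-0.3115305   0.94850755  1.82800126] [0.53073205 0.41083624 0.11041517]
```

Emit:
{"op": "drive_tool", "data": {"rows": "0 0 0.003 0 0 0 1; 0 0 0.003 0 0 0 1; 0 0 0.002 0 0 0 1; 0 0 0 0 0 0 1; 0 0 0 0 0 0 1"}}

```text
t: 24.23
eef_pos: [0.5307, 0.4102, 0.1013]
tcp_rot: [[0.982, -0.19, -0.0], [-0.19, -0.982, 0.0], [-0.0, -0.0, -1.0]]
contact_force: [-0.3, 1.7, 1.7]
gripper_width: -0.0003
grasp_force: 1.0
```

Run:
```python
from h import *
from station import ctrl
a=snap('scene','s9')['image']
g=cv2.cvtColor(a,cv2.COLOR_BGR2GRAY); print([int(v) for v in g[190:240:2,324]]); print(ctrl.sense()['contact_force'],ctrl.sense()['eef_pos'])
```

```text
[132, 132, 131, 132, 132, 131, 130, 131, 131, 129, 130, 60, 57, 81, 51, 44, 46, 44, 43, 174, 153, 104, 107, 103, 89]
[-0.07773482  2.05691504  1.2099611 ] [0.53069329 0.41022171 0.10138497]
```

The knob has dropped by about 15 px, so the press fired. I'll lift clear and check.

Emit:
{"op": "drive_tool", "data": {"rows": "0 0 -0.01 0 0 0 1; 0 0 -0.015 0 0 0 1; 0 0 -0.03 0 0 0 1; 0 0 -0.03 0 0 0 1; 0 0 -0.03 0 0 0 1"}}

```text
t: 24.7
eef_pos: [0.5302, 0.4089, 0.2178]
tcp_rot: [[0.982, -0.191, -0.001], [-0.191, -0.982, -0.002], [-0.001, 0.002, -1.0]]
contact_force: [0.5, 0.8, 0.1]
gripper_width: 0.0005
grasp_force: 0.0
```

Emit:
{"op": "drive_tool", "data": {"rows": "0 0 0 0 0 0 1; 0 0 0 0 0 0 1; 0 0 0 0 0 0 1; 0 0 0 0 0 0 1; 0 0 0 0 0 0 1"}}

```text
t: 25.12
eef_pos: [0.53, 0.4094, 0.2151]
tcp_rot: [[0.982, -0.19, -0.002], [-0.19, -0.982, -0.002], [-0.002, 0.002, -1.0]]
contact_force: [-0.2, -0.3, 0.2]
gripper_width: -0.0001
grasp_force: 0.0
```

Run:
```python
from h import *
a=snap('scene','s10')['image']
def k(n):
    g=cv2.cvtColor(cv2.imread(f'pics/{n}.png'),cv2.COLOR_BGR2GRAY)[190:245,318:332].astype(int)
    r=np.nonzero(g.mean(1)<90)[0]+190;return r.min(),r.max()
def red(n):
    h=cv2.cvtColor(cv2.imread(f'pics/{n}.png'),cv2.COLOR_BGR2HSV)[240:290,255:310];y,x=np.nonzero(((h[...,0]<6)|(h[...,0]>174))&(h[...,1]>210)&(h[...,2]>150));return len(x),x.mean()+255,y.mean()+240
for n in ('scene0','scene3','s10'): print(n,k(n),red(n))
for z in (.181,.185,.22): print(z,proj('s10',(.511,.305,z)))
```

```text
scene0 (np.int64(214), np.int64(237)) (52, np.float64(274.5576923076923), np.float64(261.28846153846155))
scene3 (np.int64(197), np.int64(211)) (50, np.float64(274.52), np.float64(261.2))
s10 (np.int64(212), np.int64(226)) (53, np.float64(274.52830188679246), np.float64(261.33962264150944))
0.181 [323.53632803 219.68049638]
0.185 [323.57069533 217.91434289]
0.22 [323.87548214 202.25118802]
```

The knob sits about 2 px above its rest height, which matches the stamp resting on the blank, and the pad is back up.

```bash
python3 -c "
from station import workorder
print(workorder.job_done())"
```

```text
the job is handed in; nothing more can be done
None
```

I cocked the press, fed the blank home against the stop and tripped the stamp onto it, then handed the job in. The camera images matched the stamp resting on the blank with the trip lever back up, but the hand-in did not return a verdict.

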